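# Balance a loaded lever bar on a narrow saddle

### The arm

A 7-joint arm with a two-finger parallel gripper is mounted at the origin on a cart in front of the work surface, level with it; the furniture and walls round the work are solid. World frame = base frame: x ahead of the robot, y to its left, z up, the work surface at z = 0. Lengths are in m, angles in rad, forces in N, time in s.
With the tool pointing down it reaches from about 0.4 to 0.85 m from the base axis. Payload 6.9 kg.
Tool frame: the origin (TCP) lies at the centre of the arm's flange, where the gripper is bolted on; the fingertips stand 173 mm ahead of it and the grasp point (between the pads) lies 155 mm ahead of it (hold_point_z is the distance from the TCP to the grasp point, in m); z points along the fingers, y is the line along which they close (so a half turn about z gives the same grasp; the last joint's range is limited). The gripper opens to 85 mm and grips with 20 to 120 N. Pads are 22 mm wide; open, the fingers measure 114 mm over their backs; the gripper's body (76 mm by 85 mm) begins 54 mm behind the grasp point. The pads swing forward as they close: fully open they stand 13 mm farther back than shut.
Start: joints at [-1.119, 0.507, -0.238, 1.5, 0.126, 1.149, -0.155], TCP at [0.212, 0.588, 0.405] pointing down, gripper open.
Joint ranges: [-3.08, 3.08], [-0.24, 2.05], [-1.43, 1.35], [0, 2.5], [-1.52, 4.66], [0.17, 1.96], [-2.89, 2.89]. Speed limits (rad/s): [2.39, 2.39, 3.14, 3.14, 3.14, 3.14, 3.14].

### API

Orientations are given as [roll, pitch, yaw] about the fixed x, y, z axes, in that order (R = Rz(yaw) Ry(pitch) Rx(roll)).
In Python, from rig import * gives the robot as it stands.
- The arm moves only by the shell command python3 -m jog 'ROWS' [FORCE]. ROWS is text: rows parted by semicolons, each of 7 numbers parted by spaces: the shift along the tool's x, y, z normalised to -1 to 1, where 1 is 500 mm, then the turn, a rotation vector about the tool's x, y, z normalised to -1 to 1, where 1 is 30 degrees, then the opening, from 0 (shut) to 1 (fully open). A call has 1 to 10 rows; each row is the pose to reach, as a shift and turn from the pose commanded when the call began, along the tool's axes at that moment; what a row does not reach only later rows make up. A row lasts 1/8 s, in which the tool goes at most 62.5 mm and 10.7 degrees, less where a joint would pass 70% of its speed; a pose out of reach is approached as far as the arm can. A call with a number of a shift or a turn outside -1 to 1 is refused whole. A call with a gripper value outside its range is refused whole. The fingers move at their own pace and stop on an object; FORCE is the grip in N (left out, the last holds). Time passes only in rows, so rows that repeat a pose let the fingers close. It gives the time, the measured TCP pose, the force, the opening and the grip force at its end, in the units of the state.
- state(): the state, without advancing time (a new reading comes with each control period).
- grab_frame(name): name is "scene" or "top" or "wrist"; returns a dict with "img" (480x640x3 uint8, red, green, blue), "camera_matrix" (3x3 intrinsics, pixels), "R" (3x3) and "t" (3): a world point X has camera coordinates R X + t; the wrist camera has in their place "T_tool_cam" (4x4, takes a point from camera to tool coordinates, whose origin is the TCP and whose axes are the flange's). Camera axes: x right, y down, z forward; pixel columns grow to the right and rows downward; lengths in m; the calibration is good to about 2 mm. A picture is of the moment at which its call begins: read the wrist's pose just before it. There is no depth.
- job_done(): hands the job in; it is judged then, once.
The state is a dict: "time_s": time; "joint_pos": joint angles; "joint_vel": joint speeds; "tau": joint torques, N m; "position": TCP position; "orientation": TCP orientation; "ft_force": force on the tool from outside, world axes, zero at the start; "wrist_torque": the same for the moment, N m; "grip_width": finger opening in m; "grip_force": force on a finger pad.
Only numpy, scipy, OpenCV 4.12 (cv2) and the standard library are available. Lean on these libraries where they do the work, as an engineer would, in place of code of your own. Each camera call takes 0.05 s, during which the arm holds its last target. There are 200 camera calls.

### The job

The steel lever bar on the desk has a heavy slug fixed somewhere inside, so it does not balance at its middle, save by rare chance: its balance point must be found by lifting it at trial points, before the pivot is drilled there. Find that point and set the bar down gently, right way up, on the narrow middle saddle of the balance stand so that it stays there level by itself, touching neither of the stand's two lower catches. Do not tip the bar steeply on the way, and leave the small solder spool and the black loupe where they are.

Things in the scene. Friction and masses are not known exactly. Their poses are not given: they have to be found in the camera images.
- bar_mid (a point): Geometric centre of the loose lever bar, a plain steel tube with black end plugs lying crosswise to the robot: 300 mm long (x), 26 wide (y), 32 high (z); this point is half-way along, 16 mm above its underside. 0.6 to 0.85 kg. The slug inside cannot be seen or shifted; it puts the centre of mass on the long axis anywhere within 65 mm of the middle, either side, new each time.
- bar: The same bar, origin at the centre of its underside, axes as above. Two flat screw heads stand 1.5 mm proud of its top, 115 mm either side of the middle. Held off its balance point, it loads the gripper with a moment of weight times offset, or tips in a light grip.
- saddle (a point): Centre of the flat, level top face of the saddle, 70 mm above the desk, 14 mm along the stand (x), 18 mm across (y), so narrower than the bar. It is sprung: it sinks straight down 1 mm per 3 N, 6 mm at most, then is hard. The bar stays level only if its centre of mass lies over this face (7 mm either way). Nothing else near the stand is as high.
- stand: The balance stand, fixed to the desk crosswise to the robot, origin under the middle of its base plate (170 x 60 x 10 mm, long along x). The saddle is in its middle; two posts with rubber catches on top (12 x 24 mm) stand 70 mm either side along x, tops 60 mm above the desk: they stop a tipping bar at 0.1 to 0.15 rad.
- spool: Small black and white solder spool, 41 mm across, 22 mm high, standing loose on the desk near its robot-side edge; origin at the centre of its underside. To be left alone.
- eyeglass: Black eye loupe, 33 mm across, 30 mm high, standing loose on the desk behind the work; origin at the centre of its underside. To be left alone.

How it is judged:
On the way:
1. the bar is lifted clear of the desk in the gripper (height (world z) of bar_mid above 0.035 m and contact force between the fingers and bar above 1 N and contact force between bar and stand below 0.1 N), for 0.2 s.
At the end, for the whole second after the job is handed in: the bar rests on the saddle alone, right way up, level within 2 degrees (0.035 rad), its middle 12 to 20 mm above the saddle's top face and within 80 mm of it seen from above, at rest (under 10 mm/s) and released (angle between bar_mid's own z axis and vertical below 0.035 rad and z of bar_mid in the frame of saddle between 0.012 and 0.02 m and horizontal distance between bar_mid and saddle below 0.08 m and contact force between bar and stand above 3 N and linear speed of bar below 0.01 m/s); the robot touches nothing.
It fails at once if the bar is tipped by more than 0.35 rad (20 degrees) (angle between bar_mid's own z axis and vertical above 0.35 rad).
It fails at once if the bar is pressed or knocked on the stand with more than 25 N (contact force between bar and stand above 25 N).
It fails at once if the solder spool is moved more than 15 mm (distance of spool from where it was at the start of the episode above 0.015 m).
It fails at once if the loupe is moved more than 15 mm (distance of eyeglass from where it was at the start of the episode above 0.015 m).
It also fails if it takes over 58 s, if anything falls off the work surface, if the arm or the gripper's body presses on something with over 40 N, if the wrist force passes 120 N, or if a joint passes its speed limit or range.

## Working session

There is one attempt and no reset: what is moved stays moved. The work goes in short steps, Python scripts to look and compute and a shell command to move; the robot and the scene stay as the last step left them, time stands still between calls to the robot, and variables do not carry over. Pictures are saved under pics/ and viewed, at most 10 in all, crops included, and the job is handed in when it is done.

```bash
mkdir -p pics; ls
python3 - <<'E'
from rig import *
import cv2
s=state();print({k:s[k] for k in('time_s','position','orientation','ft_force','wrist_torque','grip_width')})
for n in('scene','top'):
    f=grab_frame(n);cv2.imwrite(f'pics/{n}0.png',f['img'][:,:,::-1]);print(n,f['camera_matrix'],f['R'],f['t'])
E
```

```text
pics
{'time_s': 0.0, 'position': array([0.21186242, 0.58779854, 0.40383363]), 'orientation': array([-3.13980814e+00,  5.54422898e-05,  2.79582145e+00]), 'ft_force': array([ 0.24800082, -0.51098547,  0.12454618]), 'wrist_torque': array([-0.00885642,  0.01221551,  0.00604674]), 'grip_width': 0.08545130308929032}
scene [[501.77158338   0.         319.77522186]
 [  0.         501.77158338 241.66462991]
 [  0.           0.           1.        ]] [[ 0.89042889 -0.45483631 -0.01613416]
 [-0.22994314 -0.41899899 -0.8783883 ]
 [ 0.3927627   0.78585226 -0.4776753 ]] [-0.44362727  0.22949369  0.60069893]
top [[444.0429562    0.         317.83596115]
 [  0.         444.0429562  244.41518487]
 [  0.           0.           1.        ]] [[-0.20867689 -0.97798285 -0.00186992]
 [-0.95588956  0.20436612 -0.21097306]
 [ 0.20671018 -0.04223777 -0.97749009]] [0.19053875 0.49820831 0.82533698]
```

View pics/top0.png

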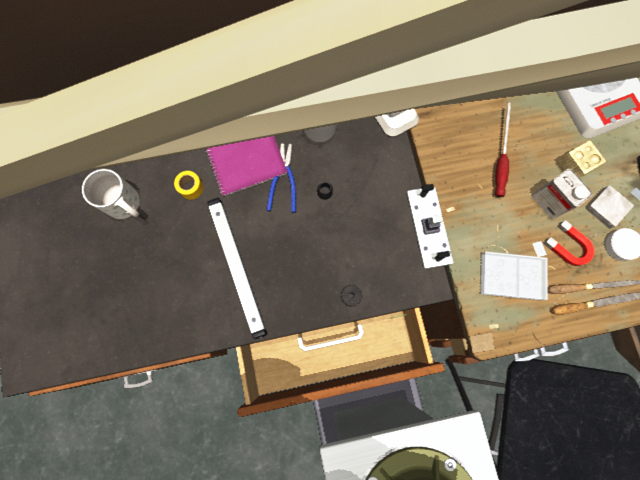

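View pics/scene0.png

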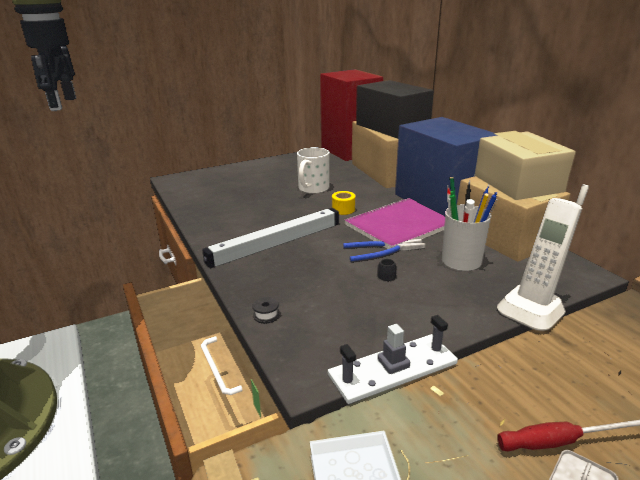

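The top view shows the bar from about (214,203) to (259,333), the stand plate round (431,227), the loupe at (325,190) and the spool at (350,296). In the scene view the saddle top is near (395,330) and the bar runs from (208,257) to (338,216).

```bash
cat > h.py <<'E'
from rig import *
import cv2, numpy as np
from scipy.spatial.transform import Rotation as Ro
def cam(n):
    s=state(); f=grab_frame(n); K=f['camera_matrix']
    if n=='wrist':
        T=np.eye(4);T[:3,:3]=Ro.from_euler('xyz',s['orientation']).as_matrix();T[:3,3]=s['position']
        W=T@np.array(f['T_tool_cam']);R=W[:3,:3].T;t=-R@W[:3,3]
    else: R,t=np.array(f['R']),np.array(f['t'])
    return f['img'][:,:,::-1].copy(),K,R,t
def onplane(c,uv,z):
    _,K,R,t=c; o=-R.T@t; d=R.T@np.linalg.solve(K,[uv[0],uv[1],1]); return o+d*(z-o[2])/d[2]
def proj(c,X):
    _,K,R,t=c; p=K@(R@np.asarray(X)+t); return p[:2]/p[2]
def rect(c,mask,near):
    n,l,st,ce=cv2.connectedComponentsWithStats(mask.astype(np.uint8))
    i=min((i for i in range(1,n) if st[i,4]>150),key=lambda i:np.hypot(*(ce[i]-near)))
    return cv2.boxPoints(cv2.minAreaRect(np.argwhere(l==i)[:,::-1].astype(np.float32))),st[i,4]
E
python3 - <<'E'
from h import *
c=cam('top');im=c[0];lo=im.min(2)
b,a=rect(c,lo>150,(237,268));P=np.array([onplane(c,q,.032) for q in b]);print('bar steel',a,P.round(4),P.mean(0))
print([np.linalg.norm(P[i]-P[i-1]).round(4) for i in range(4)])
for q in((214,203),(259,333)):print('rough end',onplane(c,q,.032).round(3))
b,a=rect(c,lo>140,(431,240));P=np.array([onplane(c,q,.01) for q in b]);print('stand',a,P.round(4),P.mean(0))
print([np.linalg.norm(P[i]-P[i-1]).round(4) for i in range(4)])
print('loupe',onplane(c,(325,190),.02),'spool',onplane(c,(350,296),.011))
print('proj saddle',proj(c,[*P.mean(0)[:2],.07]))
v=np.hstack([cv2.resize(im[170:280,390:470],None,fx=5,fy=5),cv2.resize(im[190:345,200:275],(266,550))]);cv2.imwrite('pics/c1.png',v);print(v.shape)
E
```

```text
bar steel 1796 [[0.6583 0.2873 0.032 ]
 [0.6622 0.2595 0.032 ]
 [0.3899 0.2191 0.032 ]
 [0.3868 0.2453 0.032 ]] [0.52429036 0.25279445 0.032     ]
[np.float64(0.2747), np.float64(0.0281), np.float64(0.2752), np.float64(0.0264)]
rough end [0.662 0.273 0.032]
rough end [0.383 0.23  0.032]
stand 1900 [[ 0.6121 -0.1293  0.01  ]
 [ 0.6135 -0.1944  0.01  ]
 [ 0.4397 -0.1854  0.01  ]
 [ 0.4389 -0.1229  0.01  ]] [ 0.5260545  -0.15797754  0.01      ]
[np.float64(0.1733), np.float64(0.0651), np.float64(0.174), np.float64(0.0626)]
loupe [0.64585241 0.041515   0.02      ] spool [0.41782505 0.03904679 0.011     ]
proj saddle [437.52583493 218.10068238]
(550, 666, 3)
```

View pics/c1.png

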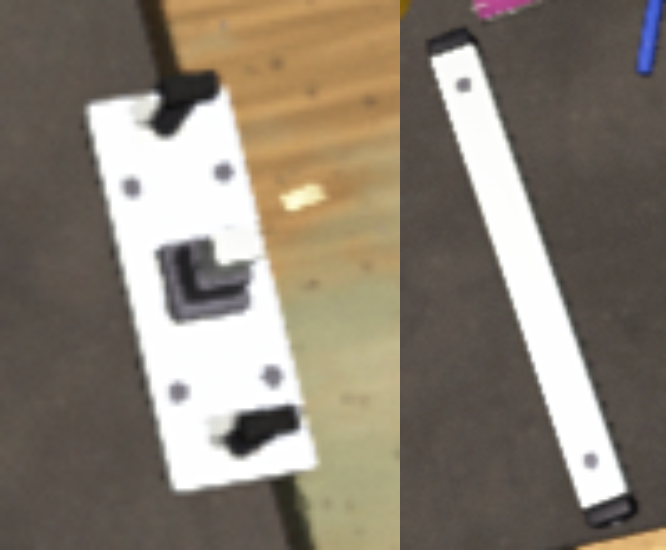

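The crop confirms the saddle's white top at about (437,219), where the projection put it. The screws lie at equal distances, and the bar is free all round. I'll work out the approach next.

```bash
cat >> h.py <<'E'
def rel(p,yaw):
    "row numbers to put TCP at p, tool down, at yaw (rad)"
    s=state();R=Ro.from_euler('xyz',s['orientation']);G=Ro.from_euler('xyz',[np.pi,0,yaw])
    d=R.inv().apply(np.array(p)-s['position'])/.5; w=(R.inv()*G).as_rotvec()/np.radians(30)
    print('t',round(s['time_s'],2),'shift',d.round(4),'turn',w.round(4))
E
python3 - <<'E'
from h import *
c=cam('top')
S=[onplane(c,q,.0335) for q in((218.05,213.95),(253.6,319.9))];print('screws',S,np.linalg.norm(S[0]-S[1]),sum(S)/2)
print('saddle',onplane(c,(436.6,219),.07))
rel([.524,.253,.30],np.radians(188.4))
E
```

```text
screws [array([0.63676323, 0.26865459, 0.0335    ]), array([0.4099219 , 0.23559792, 0.0335    ])] 0.22923728677069288 [0.52334256 0.25212625 0.0335    ]
saddle [ 0.52466664 -0.15571708  0.07      ]
t 0.2 shift [-0.8143 -0.4182  0.2088] turn [-2.100e-03 -5.000e-04 -9.405e-01]
```

```bash
python3 -m jog '-0.814 -0.418 0.209 0 0 -0.94 1;-0.814 -0.418 0.209 0 0 -0.94 1;-0.814 -0.418 0.209 0 0 -0.94 1;-0.814 -0.418 0.209 0 0 -0.94 1;-0.814 -0.418 0.209 0 0 -0.94 1;-0.814 -0.418 0.209 0 0 -0.94 1;-0.814 -0.418 0.209 0 0 -0.94 1;-0.814 -0.418 0.209 0 0 -0.94 1;-0.814 -0.418 0.209 0 0 -0.94 1;-0.814 -0.418 0.209 0 0 -0.94 1'
python3 - <<'E'
from h import *
c=cam('wrist');cv2.imwrite('pics/w1.png',c[0]);im=c[0]
print('mid pix',proj(c,[.524,.253,.032]))
b,a=rect(c,im.min(2)>150,proj(c,[.524,.253,.032]));P=np.array([onplane(c,q,.032) for q in b]);print(a,b,P.round(4),P.mean(0))
rel([.524,.253,.178],np.radians(188.4))
E
```

```text
time_s: 1.45
position: [0.5234, 0.2541, 0.3002]
orientation: [3.141, -0.001, -2.995]
ft_force: [-0.8, 0.4, -0.4]
grip_width: 0.0855
grip_force: 0.0
mid pix [315.59461641 242.24643523]
18620 [[286.   0.]
 [337.   0.]
 [337. 427.]
 [286. 427.]] [[0.3977 0.2194 0.032 ]
 [0.3939 0.245  0.032 ]
 [0.6592 0.2881 0.032 ]
 [0.6645 0.2522 0.032 ]] [0.52880533 0.25118066 0.032     ]
t 1.5 shift [-0.0012 -0.0037  0.2448] turn [ 0.0018 -0.0003  0.003 ]
```

View pics/w1.png

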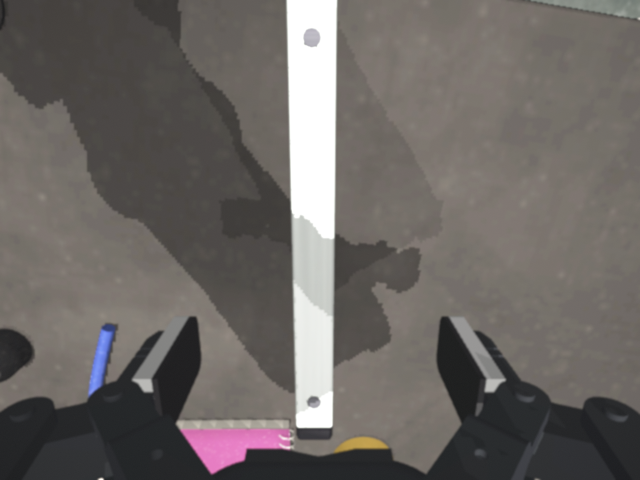

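The wrist view shows the bar running straight along the image columns between the open fingers, with screws at (312,37) and (313,402), so the tool is lined up with it. I'll descend and grip.

```bash
python3 -m jog '0 -0.003 0.1 0 0 0 1;0 -0.003 0.2 0 0 0 1;0 -0.003 0.235 0 0 0 1;0 -0.003 0.245 0 0 0 0.6;0 -0.003 0.245 0 0 0 0;0 -0.003 0.245 0 0 0 0;0 -0.003 0.245 0 0 0 0;0 -0.003 0.245 0 0 0 0;0 -0.003 0.245 0 0 0 0;0 -0.003 0.245 0 0 0 0' 100
python3 -c "
from h import *
s=state();print(s['ft_force'],s['wrist_torque'],s['tau'])"
```

```text
time_s: 2.75
position: [0.5247, 0.2519, 0.1796]
orientation: [3.141, 0.003, -2.996]
ft_force: [-2.2, -1.0, 7.3]
grip_width: 0.0243
grip_force: 99.6
[-2.22176548 -1.04436783  7.31075773] [-0.30098128  0.23188692  0.07240401] [-3.76966959e-01 -6.06760812e+01 -3.02335985e+00 -1.46552271e+01
 -6.80467696e-02 -6.47768844e-01 -4.55923181e-02]
```

```bash
python3 -m jog '0 0 -0.004 0 0 0 0;0 0 -0.008 0 0 0 0;0 0 -0.012 0 0 0 0;0 0 -0.012 0 0 0 0;0 0 -0.012 0 0 0 0'
python3 - <<'E'
from h import *
s=state();print(s['ft_force'],s['wrist_torque'])
c=cam('scene');im=c[0][170:300,180:370];cv2.imwrite('pics/s1.png',cv2.resize(im,None,fx=4,fy=4));
s=state();print(s['ft_force'],s['wrist_torque'])
E
```

```text
time_s: 3.38
position: [0.5241, 0.2519, 0.1835]
orientation: [-3.141, -0.0, -2.995]
ft_force: [-0.6, 0.3, -6.7]
grip_width: 0.0244
grip_force: 98.4
[-0.57389672  0.28399008 -6.71111371] [0.01579852 0.04877719 0.00684079]
[-0.16677427  0.40098814 -7.05808543] [-0.00844831  0.07670939 -0.00738792]
```

View pics/s1.png

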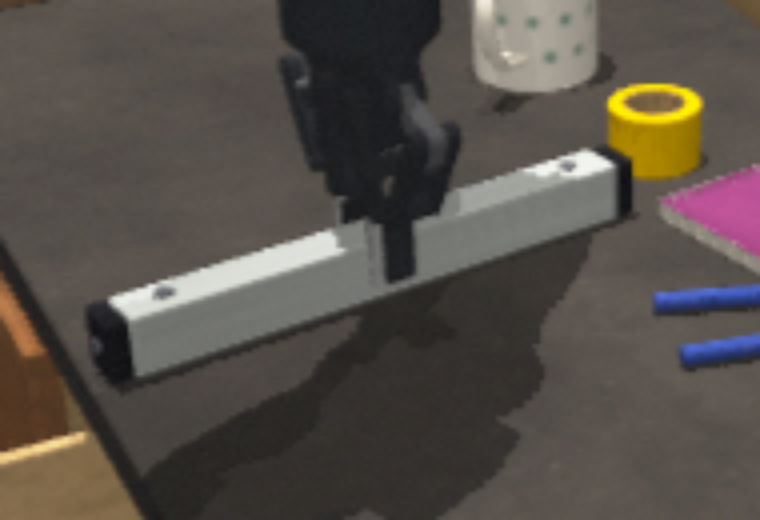

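The scene crop shows the bar held at its middle, just off the desk and level. The moment is small and noisy, so I'll lift higher and average the readings.

```bash
cat >> h.py <<'E'
def moment(n=12):
    A=[]
    for _ in range(n):
        c=cam('top'); s=state(); A.append([*s['ft_force'],*s['wrist_torque']])
    A=np.array(A);m=A.mean(0);print('t',s['time_s'],'ft',m.round(3),'sd',A.std(0).round(3))
    F,M=m[:3],m[3:];print('dx about TCP raw',M[1]/-F[2],' corrected',(M[1]+.155*F[0])/-F[2], 'pose',s['position'],s['orientation']);return c
E
python3 -m jog '0 0 -0.02 0 0 0 0;0 0 -0.04 0 0 0 0;0 0 -0.05 0 0 0 0;0 0 -0.05 0 0 0 0;0 0 -0.05 0 0 0 0;0 0 -0.05 0 0 0 0'
python3 - <<'E'
from h import *
moment()
c=cam('scene');im=c[0];cv2.imwrite('pics/s2.png',cv2.resize(im[170:300,180:370],None,fx=4,fy=4))
b,a=rect(c,im.min(2)>150,(270,235));print(b,a)
E
```

```text
time_s: 4.18
position: [0.524, 0.2518, 0.2084]
orientation: [-3.141, -0.001, -2.995]
ft_force: [0.4, 0.1, -6.9]
grip_width: 0.0243
grip_force: 98.6
t 4.775 ft [-0.008  0.155 -7.011 -0.012  0.12   0.009] sd [0.298 0.507 0.472 0.041 0.032 0.027]
dx about TCP raw 0.0170743999509511  corrected 0.0168890244639928 pose [0.52412638 0.25193024 0.20867886] [-3.14157464e+00 -2.62735555e-05 -2.99517614e+00]
[[205.64221 231.80734]
 [262.33948 214.79816]
 [264.2936  221.31192]
 [207.59634 238.3211 ]] 381
```

View pics/s2.png

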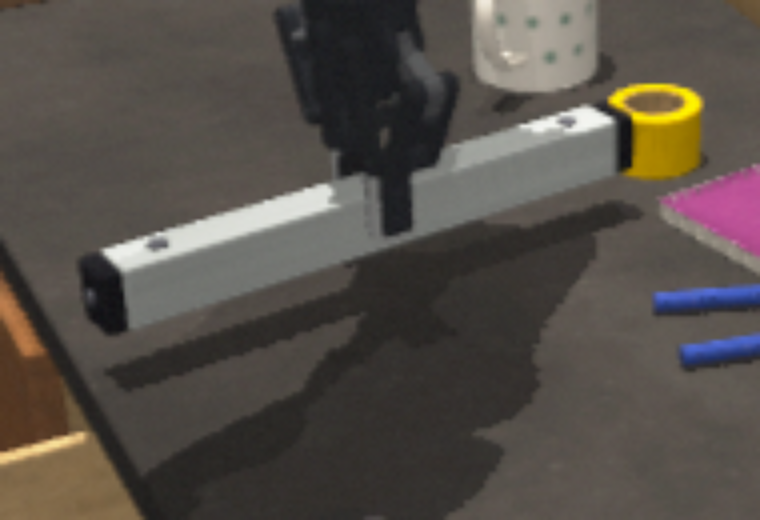

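The bar hangs level in the grip, clear of the desk. The balance point comes out about 17 mm beyond the grip, at +x. I'll set it down, shift the grip there, and weigh it again.

```bash
python3 -m jog '0 0 0.02 0 0 0 0;0 0 0.04 0 0 0 0;0 0 0.052 0 0 0 0;0 0 0.058 0 0 0 0;0 0 0.058 0 0 0 0;0 0 0.058 0 0 0 0.6;0 0 0.058 0 0 0 0.6;-0.034 0 0.058 0 0 0 0.6;-0.034 0 0.058 0 0 0 0.6;-0.034 0 0.058 0 0 0 0.6'
python3 -m jog '0 0 0 0 0 0 0;0 0 0 0 0 0 0;0 0 0 0 0 0 0;0 0 0 0 0 0 0;0 0 -0.01 0 0 0 0;0 0 -0.03 0 0 0 0;0 0 -0.055 0 0 0 0;0 0 -0.06 0 0 0 0;0 0 -0.06 0 0 0 0;0 0 -0.06 0 0 0 0' 100
python3 - <<'E'
from h import *
moment(20)
E
```

```text
time_s: 6.08
position: [0.5405, 0.2544, 0.1797]
orientation: [3.142, -0.0, -2.995]
ft_force: [-0.4, -1.1, -0.1]
grip_width: 0.0511
grip_force: 0.0
time_s: 7.32
position: [0.5408, 0.2543, 0.2094]
orientation: [-3.141, -0.001, -2.995]
ft_force: [-0.1, 0.6, -7.5]
grip_width: 0.0242
grip_force: 98.5
t 8.325 ft [ 0.173 -0.12  -6.998  0.011 -0.011  0.014] sd [0.538 0.502 0.458 0.031 0.024 0.029]
dx about TCP raw -0.0015808700119230616  corrected 0.00224745692392742 pose [0.54091485 0.25442192 0.2096884 ] [-3.14158232e+00 -3.17714611e-05 -2.99513233e+00]
```

Run:
```python
from h import *
c=cam('scene');t=cam('top')
print('proj scene',proj(c,[.5255,-.157,.07]))
im=c[0];b,a=rect(c,(im.min(2)>130),(395,332));print(b.round(1),a)
for q in ((395,329),(396,327)):print(onplane(c,q,.07))
print('phone base',onplane(t,(397,128),0),onplane(c,(532,322),0))
cv2.imwrite('pics/s3.png',cv2.resize(im[290:410,320:470],None,fx=5,fy=5))
rel([.5255,-.157,.30],np.radians(177.5))
```

```text
proj scene [392.7500669 328.8228603]
[[326.9 369.1]
 [444.8 325.3]
 [458.5 362. ]
 [340.6 405.9]] 3304
[ 0.52785252 -0.15867573  0.07      ]
[ 0.5313524  -0.15586776  0.07      ]
phone base [ 0.76081578 -0.14777118  0.        ] [ 0.7759415  -0.17234419  0.        ]
t 8.43 shift [ 0.1506 -0.8095 -0.1806] turn [-0.     -0.      0.3629]
```

View pics/s3.png

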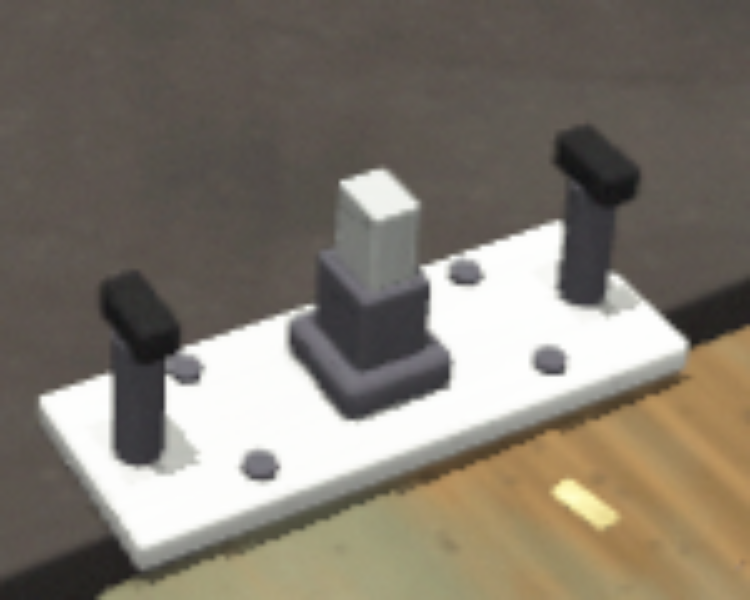

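The crop shows the saddle's top face centred at about (379,194), which is (395.7,328.7) in the full frame. That casts to about (0.529,-0.158). The top view gave (0.525,-0.156), so I'll take (0.527,-0.1575) and carry the bar over.

```bash
python3 -m jog '0 0 -0.04 0 0 0 0;0 -0.04 -0.1 0 0 0.02 0;0.02 -0.12 -0.15 0 0 0.06 0;0.04 -0.22 -0.18 0 0 0.1 0;0.06 -0.32 -0.18 0 0 0.15 0;0.08 -0.43 -0.18 0 0 0.2 0;0.1 -0.54 -0.18 0 0 0.25 0;0.12 -0.64 -0.18 0 0 0.3 0;0.135 -0.73 -0.18 0 0 0.34 0;0.148 -0.79 -0.18 0 0 0.363 0'
python3 - <<'E'
from h import *
rel([.527,-.1575,.26],np.radians(177.5))
E
```

```text
time_s: 9.68
position: [0.5249, -0.1499, 0.2998]
orientation: [-3.141, 0.0, 3.095]
ft_force: [-0.3, 0.8, -6.8]
grip_width: 0.0241
grip_force: 99.5
t 9.68 shift [-0.005  -0.0148  0.0795] turn [-0.002   0.0002 -0.0061]
```

```bash
python3 -m jog '-0.004 -0.018 0.03 0 0 0 0;-0.004 -0.018 0.06 0 0 0 0;-0.004 -0.018 0.08 0 0 0 0;-0.004 -0.018 0.08 0 0 0 0;-0.004 -0.018 0.08 0 0 0 0'
python3 - <<'E'
from h import *
moment(8)
rel([.527,-.1575,.2475],np.radians(177.5))
c=cam('wrist');im=c[0];print('saddle',proj(c,[.527,-.1575,.07]))
c=cam('scene');cv2.imwrite('pics/s4.png',cv2.resize(c[0][230:420,280:530],None,fx=3,fy=3))
E
```

```text
time_s: 10.3
position: [0.5273, -0.1554, 0.2599]
orientation: [3.141, 0.0, 3.099]
ft_force: [0.7, -0.2, -6.8]
grip_width: 0.0241
grip_force: 99.4
t 10.7 ft [-5.000e-02 -1.520e-01 -6.873e+00 -1.000e-03  5.000e-03 -4.000e-03] sd [0.492 0.626 0.593 0.021 0.033 0.026]
dx about TCP raw 0.0007078419172338954  corrected -0.00041004012081118443 pose [ 0.52698228 -0.15629886  0.2598918 ] [-3.14143724e+00  3.65286216e-04  3.09773891e+00]
t 10.7 shift [-0.0001 -0.0024  0.0248] turn [-0.0003  0.0007 -0.0004]
saddle [315.04538211 300.74028157]
```

View pics/s4.png

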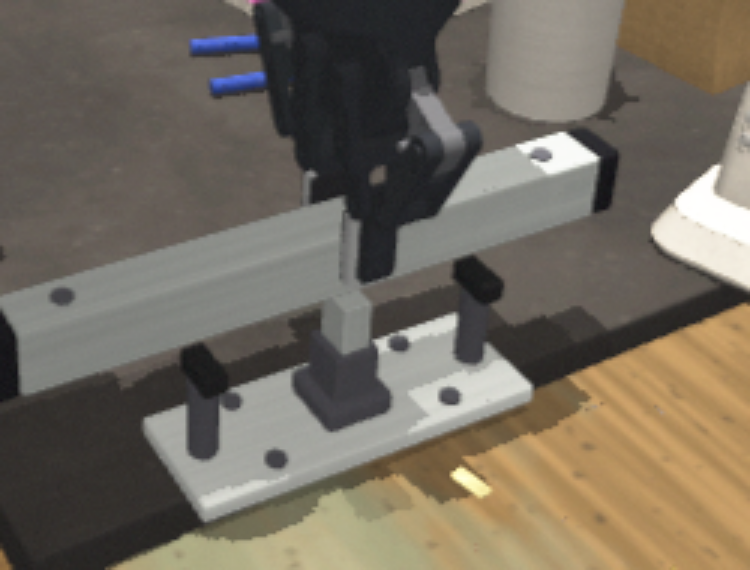

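The bar is held level right above the saddle, whose top face centre is near (347,298) in the crop. The near fingertip is at (375,278). I'll check the relative position in this same camera before lowering.

Run:
```python
from h import *
c=cam('scene');k=lambda X:((proj(c,X)-[280,230])*3).round(0)
x,y=.527,-.1563
for dx in(-.011,.011): print('pad edge at bar side, bottom',k([x+dx,y-.013,.0869]))
print('saddle face corners',[k([.527+a*.007,-.1575+b*.009,.07]) for a in(-1,1) for b in(-1,1)])
for s in(-1,1):
  u=np.array([np.cos(-.044),np.sin(-.044)]);p=np.array([x,y])+u*(-.017+s*.115);print('screw',k([*p,.1135+.0]),'catch',k([.527+s*.07*u[0],-.1575+s*.07*u[1],.06]))
rel([.527,-.1575,.2475],np.radians(177.5))
```

```text
pad edge at bar side, bottom [338. 287.]
pad edge at bar side, bottom [382. 272.]
saddle face corners [array([340., 313.]), array([317., 289.]), array([367., 303.]), array([343., 280.])]
screw [ 54. 298.] catch [197. 361.]
screw [535. 156.] catch [473. 271.]
t 10.85 shift [-0.0002 -0.0024  0.0245] turn [-0.0001  0.0002 -0.0004]
```

Screws, catches and saddle are all shifted by the same small camera bias. The bar is therefore centred on the saddle to within about 2 mm, and I'll shift it 2 mm toward -y and lower it gently.

```bash
python3 -m jog '0 -0.004 0.008 0 0 0 0;0 -0.004 0.014 0 0 0 0;0 -0.004 0.018 0 0 0 0;0 -0.004 0.021 0 0 0 0;0 -0.004 0.023 0 0 0 0;0 -0.004 0.024 0 0 0 0;0 -0.004 0.024 0 0 0 0;0 -0.004 0.024 0 0 0 0'
python3 - <<'E'
from h import *
moment(10)
E
```

```text
time_s: 11.85
position: [0.5268, -0.1582, 0.2479]
orientation: [-3.142, -0.0, 3.098]
ft_force: [-2.7, 0.1, -1.3]
grip_width: 0.0242
grip_force: 99.9
t 12.35 ft [-2.835e+00  6.580e-01 -3.540e-01  1.430e-01  6.460e-01 -1.000e-03] sd [0.506 0.417 0.43  0.03  0.061 0.028]
dx about TCP raw 1.8275847095734736  corrected 0.5849148201518581 pose [ 0.52681907 -0.15823151  0.24767421] [ 3.14159067e+00 -2.11445782e-04  3.09791337e+00]
```

The saddle now carries the weight. I'll ease the grip, open, and look before lifting away.

```bash
python3 -m jog '0 0 0 0 0 0 0;0 0 0 0 0 0 0;0 0 0 0 0 0 0' 20
python3 -m jog '0 0 0 0 0 0 0.36;0 0 0 0 0 0 0.4;0 0 0 0 0 0 0.5;0 0 0 0 0 0 0.6;0 0 0 0 0 0 0.6;0 0 0 0 0 0 0.6;0 0 0 0 0 0 0.6;0 0 0 0 0 0 0.6'
python3 - <<'E'
from h import *
c=cam('scene');cv2.imwrite('pics/s5.png',cv2.resize(c[0][230:420,280:530],None,fx=3,fy=3))
E
```

```text
time_s: 12.72
position: [0.5268, -0.1583, 0.2477]
orientation: [-3.142, -0.0, 3.098]
ft_force: [-4.4, 1.3, 0.1]
grip_width: 0.0244
grip_force: 100.0
time_s: 13.72
position: [0.5269, -0.1583, 0.2477]
orientation: [-3.142, -0.0, 3.098]
ft_force: [-1.2, 0.2, 0.4]
grip_width: 0.0514
grip_force: 0.0
```

View pics/s5.png

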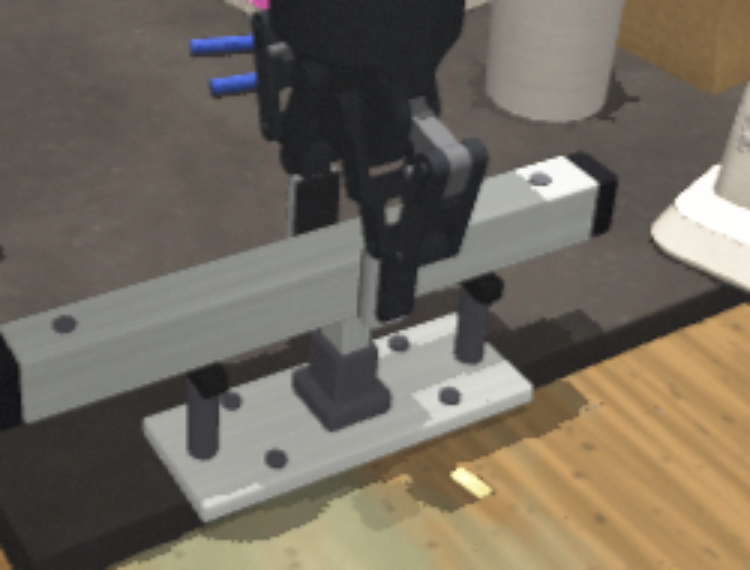

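The fingers are open. The screws sit at (64,324) and (540,179), both about 26 px lower than before, so the bar is level on the saddle and clear of the catches. I'll lift straight up.

```bash
python3 -m jog '0 0 -0.01 0 0 0 0.6;0 0 -0.04 0 0 0 0.6;0 0 -0.1 0 0 0 0.6;0 0 -0.18 0 0 0 0.6;0 0 -0.25 0 0 0 0.6;0 0 -0.25 0 0 0 0.6;0 0 -0.25 0 0 0 0.6;0 0 -0.25 0 0 0 0.6;0 0 -0.25 0 0 0 0.6;0 0 -0.25 0 0 0 0.6'
python3 - <<'E'
from h import *
a=cam('scene')[0]
for _ in range(8): b=cam('scene')[0]
print('motion',np.abs(a[240:420,240:500].astype(int)-b[240:420,240:500]).max())
cv2.imwrite('pics/s6.png',cv2.resize(b[230:420,280:530],None,fx=3,fy=3))
E
```

```text
time_s: 15.02
position: [0.5269, -0.1582, 0.3722]
orientation: [3.141, -0.001, 3.098]
ft_force: [-0.0, 0.6, -0.7]
grip_width: 0.0512
grip_force: 0.0
motion 77
```

View pics/s6.png

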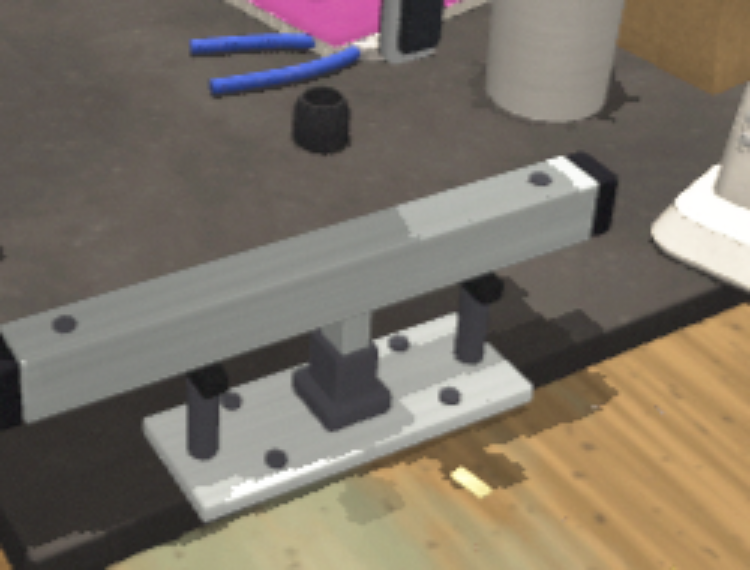

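The bar rests alone and level on the saddle. The screws are unchanged at (64,324) and (540,179), and the gripper is clear, so I'm handing in.

```bash
python3 -c "
from rig import *
print(job_done())"
```

```text
the job is handed in; nothing more can be done
None
```

I handed the job in at about 15.5 s: the bar, with its balance point about 17 mm from its middle, was resting level on the saddle alone, clear of both catches, with the gripper away; no verdict came back.

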